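# Mix the marking paint on the vortex mixer and shelve it in its crate

### The job

The yellow marking paint standing on the bench has settled. Take the yellow bottle, stand it upright in the rubber cup of the vortex mixer and push it down until the head is fully depressed, without ramming it, and keep hold of it there for two seconds so that it mixes. Then lower it upright to the floor of the empty cell with the yellow disc in the paint crate and let go; leave the other bottles in their cells and the aluminium sleeve where it stands.

Things in the scene. Friction and masses are not known exactly. Their poses are not given: they have to be found in the camera images.
- yellow_bottle: the bottle to mix: round white plastic bottle with yellow label and yellow screw cap, 0.12 to 0.22 kg, standing upright on the bench. 44 mm in diameter from 2 to 83 mm above its base (grip it at 55 to 77 mm), then a shoulder and a cap 33 mm in diameter up to 112 mm. Origin: centre of its underside; z up
- mixer: bench vortex mixer in touch mode, fixed on either side of the bench: grey foot 160 x 130 mm up to 36 mm, motor housing 122 x 108 mm up to 108 mm (its middle 14 mm to the rear), collar up to 112 mm, rubber cup head on top; dial and switch face the robot, a thin cord lies behind. Origin: on the bench below the head's axis; x points to its rear, z up
- pad (a point): centre of the floor of the mixer's round black rubber cup head, on its upper face, 132 mm above the bench when up; z up, and it sinks with the head. The cup is 60 mm wide inside with a flat floor and a lip 4 mm high, 76 mm wide outside
- head (a joint): how far the mixer's sprung head is pressed down, m: 0 up, 0.007 fully depressed against a hard stop. It pushes back with about 5 N at the start and 12 N at the stop, and springs up when let go; the bottle's weight alone does not sink it
- crate: grey plastic crate, fixed on either side of the bench: 143 x 143 mm (155 mm over the rim), 45 mm high, 2 x 2 square cells 64 mm wide, walls and dividers 5 mm thick, dividers 39 mm high, inner floor 5 mm above the bench. Cell centres 34.5 mm from the middle along its x and y. Three cells hold a bottle each, one (which varies) is empty. Origin: centre of its underside; z up
- dot: flat yellow disc 40 mm in diameter stuck to the floor of the empty cell, at the cell's centre, 5 mm above the bench: the place of the yellow bottle. Origin: its centre, on the crate's floor
- red_bottle: bottle like the yellow one with red label and cap, standing in a cell of the crate; stays there. Origin: centre of its underside
- blue_bottle: the same with blue label and cap, standing in a cell of the crate; stays there
- green_bottle: the same with green label and cap, standing in a cell of the crate; stays there
- sleeve: machined aluminium sleeve, an open cup 52 mm in diameter at the top, 42 mm at the foot and 62 mm high, 0.16 kg, standing loose on the bench; stays there. Origin: centre of its underside
Not all that is in view belongs to the job. Leave any purple look-alike of the yellow_bottle alone.

How it is judged:
By the outcome, as a careful person would: the job done as asked, in the order asked, and still so for the second after the job is handed in, with the robot touching nothing.
It also fails if it takes over 53 s, if anything falls off the work surface, if the arm or the gripper's body presses on something with over 40 N, if the wrist force passes 120 N, or if a joint passes its speed limit or range.

### The arm

A 6-joint arm with a two-finger parallel gripper is mounted at the origin on the work surface. World frame = base frame: x ahead of the robot, y to its left, z up, the work surface at z = 0. Lengths are in m, angles in rad, forces in N, time in s.
With the tool pointing down it reaches from about 0.375 to 0.975 m from the base axis. Payload 3.8 kg.
Tool frame: the origin (TCP) lies where the fingers leave the gripper's body, on its centre line; the fingertips stand 73 mm ahead of it and the grasp point (between the pads) lies 54 mm ahead of it; z points along the fingers, y is the line along which they close (so a half turn about z gives the same grasp; the last joint's range is limited). The gripper opens to 85 mm and grips with 20 to 120 N. Pads are 22 mm wide; open, the fingers measure 114 mm over their backs; the gripper's body (76 mm by 85 mm) begins 54 mm behind the grasp point. The pads swing forward as they close: fully open they stand 13 mm farther back than shut.
Start: joints at [-1.347, 0.264, 1.604, -0, 1.274, -0.037], TCP at [0.174, -0.652, 0.304] pointing down, gripper open.
Joint ranges: [-2.63, 2.63], [-0.94, 2.18], [0.31, 2.57], [-1.31, 4.45], [0, 2.66], [-2.55, 2.55]. Speed limits (rad/s): [2.57, 2.57, 3.14, 3.14, 3.14, 3.14].

### API

Orientations are given as a rotation vector (axis times angle).
In Python, from workcell import read_state, viewer, bot gives the robot as it stands.
- The arm moves only by the tool jog_arm, never from a script. Its argument "increments" is a list that holds one entry, the list of rows, each a list of 7 numbers: the shift along the tool's x, y, z in units of 30 mm (1.0 is 30 mm), then the turn, a rotation vector about the tool's x, y, z in units of 6 degrees (1.0 is 6 degrees), then the opening, from -1 (shut) to 1 (fully open). A call has exactly 5 rows; each row shifts and turns the commanded pose from where the row before left it, along the tool's axes as they then stand; what a row does not reach is not made up. A row lasts 1/12 s, in which the tool goes at most 41.7 mm and 7.16 degrees, less where a joint would pass 70% of its speed; a pose out of reach is approached as far as the arm can. A call is refused whole if a number of a shift passes 1 or a number of a turn 1, either way. A call with a gripper value outside its range is refused whole. The fingers move at their own pace and stop on an object; "force" is the grip in N (left out, the last holds). Time passes only in rows, so rows that do not move let the fingers close, or fill a call up. It gives the time, the measured TCP pose, the force, the opening and the grip force at its end, in the units of the state.
- read_state(): the state, without advancing time (a new reading comes with each control period).
- viewer.read_camera(name): name is "side" or "top"; returns (picture, depth): 384x512x3 uint8, blue, green, red; 384x512 float32, m along the optical axis (not along the pixel's ray), 0 where there is no reading.
- viewer.camera_params(name): a dict with "fx", "fy", "cx", "cy" (pixels), "R" (3x3) and "t" (3): a world point X has camera coordinates R X + t. Camera axes: x right, y down, z forward; pixel columns grow to the right and rows downward; lengths in m; the calibration is good to about 2 mm. A picture is of the moment at which its call begins. camera_params takes no time and is no camera call.
- bot.finish_job(): hands the job in; it is judged then, once.
The state is a dict: "time": time; "q": joint angles; "joint_vel": joint speeds; "joint_torque": joint torques, N m; "tool_pos": TCP position; "tcp_rot": TCP orientation; "wrist_force": force on the tool from outside, world axes, zero at the start; "torque": the same for the moment, N m; "width": opening from 0.0 (shut) to 1.0 (fully open); "grip_force": force on a finger pad.
Only numpy, scipy, OpenCV 4.12 (cv2) and the standard library are available. Lean on these libraries where they do the work, as an engineer would, in place of code of your own. Each camera call takes 0.05 s, during which the arm holds its last target. There are 200 camera calls.

## Working session

There is one attempt and no reset: what is moved stays moved. The work goes in short steps, Python scripts to look and compute and a tool call to move; the robot and the scene stay as the last step left them, time stands still between calls to the robot, and variables do not carry over. Pictures are saved under pics/ and viewed, at most 10 in all, crops included, and the job is handed in when it is done.

Besides the shell and the picture viewer there is one more tool, called after "Call:" by a JSON object that holds its "name" and its "arguments", one argument or row to a line. jog_arm: Moves the arm, as the interface text tells. Its arguments: {"type":"object","properties":{"increments":{"type":"array","items":{"type":"array","items":{"type":"array","items":{"type":"number"}}}},"force":{"type":"number"}},"required":["increments"]}

```bash
ls; mkdir -p pics
python3 - <<'E'
from workcell import read_state, viewer, bot
import cv2,numpy as np
s=read_state();print(s)
for n in("side","top"):
    p,d=viewer.read_camera(n);cv2.imwrite(f"pics/{n}0.png",p);np.savez(f"{n}0.npz",p=p,d=d);print(n,viewer.camera_params(n))
E
```

```text
pics
{'time': 0.0, 'q': array([-1.34686542e+00,  2.64758188e-01,  1.60537730e+00,  2.61152190e-07,
        1.27367850e+00, -3.69259050e-02]), 'joint_vel': array([-5.34468811e-05, -2.35319029e-04, -2.12494460e-03,  1.58554553e-03,
       -3.96974359e-04,  2.89307759e-04]), 'joint_torque': array([-3.74947658e-04, -5.15110159e+01, -3.67311895e+01,  3.71008048e-05,
        1.30373440e-02, -9.51268078e-06]), 'tool_pos': array([ 0.17394426, -0.6516189 ,  0.30255666]), 'tcp_rot': array([-3.11271593e+00, -4.08304391e-01,  3.25160481e-04]), 'wrist_force': array([ 0.17101166,  0.83297216, -0.06252264]), 'torque': array([ 0.00128592, -0.01241243, -0.01076248]), 'grip_force': 0.0, 'width': 0.9984867282163682}
side {'fx': 400.19777046229274, 'fy': 400.19777046229274, 'cx': 253.9034946965536, 'cy': 187.65534220277038, 'R': array([[ 0.96186951, -0.27316818,  0.01364546],
       [-0.20307661, -0.74670548, -0.63339625],
       [ 0.18321284,  0.60647347, -0.7737073 ]]), 't': array([-0.59506357,  0.18076097,  0.86873811])}
top {'fx': 425.5316480101619, 'fy': 425.5316480101619, 'cx': 254.46028495562499, 'cy': 192.7777222274183, 'R': array([[-1.68105574e-02, -9.99855896e-01, -2.36499338e-03],
       [-9.86687551e-01,  1.69717260e-02, -1.61739409e-01],
       [ 1.61756240e-01, -3.85420092e-04, -9.86830670e-01]]), 't': array([0.03273248, 0.59368224, 1.16680813])}
```

View pics/side0.png

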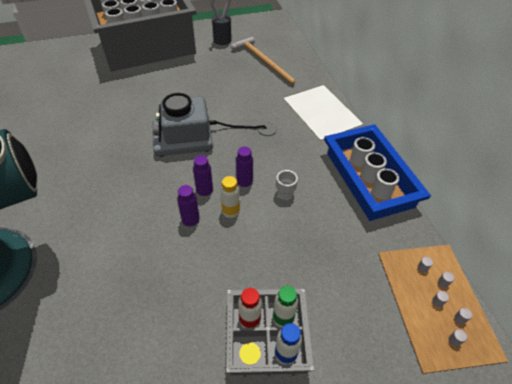

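View pics/top0.png

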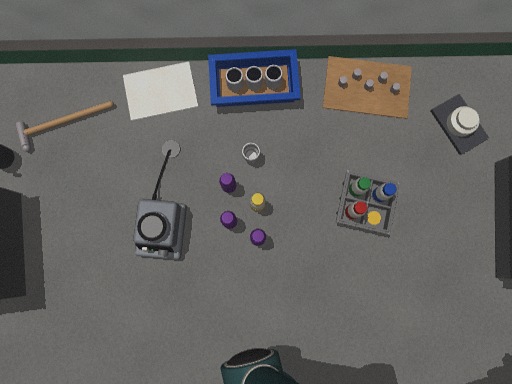

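The side view shows the yellow bottle at (230,195) with three purple look-alikes and the sleeve (287,185) close by. The mixer cup is at (177,102) and the yellow disc at (250,353). In the top view the cap is at (258,200), the cup at (152,226) and the disc at (374,218).

```bash
cat > h.py <<'E'
from workcell import read_state, viewer, bot
import cv2,numpy as np
P={n:viewer.camera_params(n) for n in("side","top")}
def ray(n,u,v):
    c=P[n];R=c["R"];o=-R.T@c["t"];d=R.T@np.array([(u-c["cx"])/c["fx"],(v-c["cy"])/c["fy"],1]);return o,d
def onz(n,u,v,z):
    o,d=ray(n,u,v);return o+d*(z-o[2])/d[2]
def cloud(n,d):
    c=P[n];v,u=np.mgrid[:384,:512];q=np.stack([(u-c["cx"])/c["fx"]*d,(v-c["cy"])/c["fy"]*d,d],-1)
    return (q-c["t"])@c["R"]
def tri(a,b):
    (o1,d1),(o2,d2)=ray("side",*a),ray("top",*b)
    s=np.linalg.lstsq(np.c_[d1,-d2],o2-o1,rcond=None)[0]
    p,q=o1+s[0]*d1,o2+s[1]*d2;return (p+q)/2,np.linalg.norm(p-q)
def comps(p,h0,h1,s=110,v=60,amin=25):
    m=cv2.inRange(cv2.cvtColor(p,cv2.COLOR_BGR2HSV),(h0,s,v),(h1,255,255))
    n,l,st,ce=cv2.connectedComponentsWithStats(m)
    return [(l==i) for i in range(1,n) if st[i,4]>=amin]
def topface(X,m):   # centre and height of the upper face of a masked thing
    q=X[m&np.isfinite(X).all(-1)];z=np.percentile(q[:,2],95);t=q[abs(q[:,2]-z)<.006]
    (cx,cy),r=cv2.minEnclosingCircle(t[:,:2].astype(np.float32));return np.r_[cx,cy,z],r,len(t)
E
python3 - <<'E'
from h import *
np.set_printoptions(precision=4,suppress=True)
for n in P:
    z=np.load(n+"0.npz");p,d=z["p"],z["d"];d=np.where(d>0,d,np.nan);X=cloud(n,d)
    for c,h in dict(yellow=(22,35),purple=(125,155),green=(45,85),blue=(100,122),red=(0,6)).items():
        for m in comps(p,*h):
            v,u=np.nonzero(m)
            if len(u)>600: continue
            print(n,c,(u.mean().round(1),v.mean().round(1)),len(u),*topface(X,m))
    # mixer head: points 0.122..0.145 high around the mixer
    for nm,lo,hi in(("mixer cup",.115,.15),):
        w=dict(side=(150,205,80,125),top=(130,190,200,260))[n];S=np.zeros((384,512),bool);S[w[2]:w[3],w[0]:w[1]]=1
        m=S&(X[...,2]>lo)&(X[...,2]<hi);q=X[m];v,u=np.nonzero(m)
        print(n,nm,len(q),cv2.minEnclosingCircle(q[:,:2].astype(np.float32)),np.percentile(q[:,2],[5,25,50,75,95]),(u.min(),u.max(),v.min(),v.max()))
    w=dict(side=(270,305,165,205),top=(238,265,138,165))[n];S=np.zeros((384,512),bool);S[w[2]:w[3],w[0]:w[1]]=1
    q=X[S&(X[...,2]>.045)];print(n,"sleeve",cv2.minEnclosingCircle(q[:,:2].astype(np.float32)),np.percentile(q[:,2],95))
    w=dict(side=(220,320,280,380),top=(330,405,165,240))[n];S=np.zeros((384,512),bool);S[w[2]:w[3],w[0]:w[1]]=1
    q=X[S&(X[...,2]>.03)&(X[...,2]<.052)];print(n,"crate",cv2.minAreaRect(q[:,:2].astype(np.float32)))
    w=dict(side=(150,215,90,160),top=(120,190,195,262))[n];S=np.zeros((384,512),bool);S[w[2]:w[3],w[0]:w[1]]=1
    q=X[S&(X[...,2]>.1)&(X[...,2]<.111)];print(n,"housing",cv2.minAreaRect(q[:,:2].astype(np.float32)))
E
```

```text
side yellow (np.float64(229.1), np.float64(183.0)) 169 [0.5627 0.0157 0.1111] 0.016797931864857674 136
side yellow (np.float64(230.6), np.float64(209.2)) 106 [0.562  0.004  0.0406] 0.018138963729143143 25
side yellow (np.float64(249.5), np.float64(353.1)) 361 [ 0.5187 -0.3242  0.0062] 0.02089507132768631 359
side purple (np.float64(243.9), np.float64(151.7)) 115 [0.6209 0.0983 0.1113] 0.017085695639252663 108
side purple (np.float64(200.2), np.float64(168.9)) 300 [0.5133 0.0983 0.1105] 0.017986904829740524 122
side purple (np.float64(242.1), np.float64(166.8)) 163 [0.6184 0.0959 0.091 ] 0.018882662057876587 44
side purple (np.float64(185.2), np.float64(199.5)) 326 [0.4635 0.0158 0.1111] 0.01639743335545063 134
side green (np.float64(249.3), np.float64(9.4)) 242 [ 1.2766  2.3853 -0.7451] 0.16973593831062317 53
side green (np.float64(202.9), np.float64(15.3)) 108 [ 0.9052  2.3967 -0.7458] 0.08513086289167404 23
side green (np.float64(11.4), np.float64(39.4)) 155 [-0.4646  2.3971 -0.7468] 0.07969343662261963 43
side green (np.float64(287.1), np.float64(294.5)) 258 [ 0.6014 -0.2748  0.11
[... 1781 characters left out ...]
np.float64(360.1), np.float64(207.4)) 127 [ 0.5403 -0.2605  0.1199] 0.01633482053875923 102
top red (np.float64(347.3), np.float64(213.3)) 33 [ 0.536  -0.2418  0.0497] 0.010270650498569012 8
top mixer cup 666 ((0.4945722222328186, 0.2960219979286194), 0.04083321616053581) [0.1294 0.1318 0.1336 0.1355 0.1382] (np.int64(137), np.int64(166), np.int64(212), np.int64(241))
top sleeve ((0.7147533297538757, 0.032524462789297104), 0.02650613524019718) 0.0655386810817077
top crate ((0.5647326707839966, -0.300517201423645), (0.15729711949825287, 0.15547418594360352), 75.46925354003906)
top housing ((0.5101889371871948, 0.2921331822872162), (0.10763400048017502, 0.12222585082054138), 83.76529693603516)
```

Both views agree to about 5 mm:

| Thing | x (m) | y (m) | Height (m) |
|---|---|---|---|
| Yellow bottle | 0.5655 | 0.0155 | top 0.113 |
| Mixer cup | 0.4925 | 0.295 | floor about 0.131 |
| Disc | 0.5205 | -0.3245 | 0.008 |

The crate is turned about -14.5°. I'll use yaw -90°, so tool x is world +x, tool y is world -y and tool z is down.

Call:
{"name": "jog_arm", "arguments": {
  "increments": [
    [[0,0,0,0,0,0.5,1],[0,0,0,0,0,0.5,1],[0,0,0,0,0,0.5,1],[0,0,0,0,0,0.5,1],[0,0,0,0,0,0.5,1]]
  ]
}}

```text
time: 0.52
tool_pos: [0.174, -0.6518, 0.3031]
tcp_rot: [-3.14, 0.006, 0.0]
wrist_force: [-0.5, -0.7, -0.1]
width: 1.001
grip_force: 0.0
```

Call:
{"name": "jog_arm", "arguments": {
  "increments": [
    [[0.52,-0.89,0,0,0,0,1],[0.52,-0.89,0,0,0,0,1],[0.52,-0.89,0,0,0,0,1],[0.52,-0.89,0,0,0,0,1],[0.52,-0.89,0,0,0,0,1]]
  ]
}}

```text
time: 0.93
tool_pos: [0.2525, -0.5172, 0.3031]
tcp_rot: [-3.14, 0.002, 0.001]
wrist_force: [1.0, 0.1, -0.6]
width: 1.002
grip_force: 0.0
```

Call:
{"name": "jog_arm", "arguments": {
  "increments": [
    [[0.52,-0.89,0,0,0,0,1],[0.52,-0.89,0,0,0,0,1],[0.52,-0.89,0,0,0,0,1],[0.52,-0.89,0,0,0,0,1],[0.52,-0.89,0,0,0,0,1]]
  ]
}}

```text
time: 1.35
tool_pos: [0.3306, -0.3837, 0.3034]
tcp_rot: [-3.141, 0.002, 0.001]
wrist_force: [0.4, 0.1, -0.5]
width: 1.006
grip_force: 0.0
```

Call:
{"name": "jog_arm", "arguments": {
  "increments": [
    [[0.52,-0.89,0,0,0,0,1],[0.52,-0.89,0,0,0,0,1],[0.52,-0.89,0,0,0,0,1],[0.52,-0.89,0,0,0,0,1],[0.52,-0.89,0,0,0,0,1]]
  ]
}}

```text
time: 1.77
tool_pos: [0.4087, -0.2503, 0.3035]
tcp_rot: [-3.141, 0.002, 0.001]
wrist_force: [1.0, -0.4, 0.1]
width: 0.999
grip_force: 0.0
```

Call:
{"name": "jog_arm", "arguments": {
  "increments": [
    [[0.52,-0.89,0,0,0,0,1],[0.52,-0.89,0,0,0,0,1],[0.52,-0.89,0,0,0,0,1],[0.52,-0.89,0,0,0,0,1],[0.52,-0.89,0,0,0,0,1]]
  ]
}}

```text
time: 2.18
tool_pos: [0.4868, -0.1169, 0.3035]
tcp_rot: [-3.141, 0.001, 0.001]
wrist_force: [0.1, -0.6, -0.7]
width: 1.004
grip_force: 0.0
```

Call:
{"name": "jog_arm", "arguments": {
  "increments": [
    [[0.52,-0.89,0,0,0,0,1],[0.52,-0.89,0,0,0,0,1],[0.52,-0.89,0,0,0,0,1],[0.52,-0.89,0,0,0,0,1],[0.52,-0.89,0,0,0,0,1]]
  ]
}}

```text
time: 2.6
tool_pos: [0.5649, 0.0165, 0.3034]
tcp_rot: [3.142, -0.001, -0.001]
wrist_force: [0.0, -1.4, 0.1]
width: 0.999
grip_force: 0.0
```

Call:
{"name": "jog_arm", "arguments": {
  "increments": [
    [[0,0,0,0,0,0,1],[0,0,0,0,0,0,1],[0,0,0,0,0,0,1],[0,0,0,0,0,0,1],[0,0,0,0,0,0,1]]
  ]
}}

```text
time: 3.02
tool_pos: [0.5641, 0.0139, 0.3037]
tcp_rot: [3.141, -0.004, -0.001]
wrist_force: [1.0, -0.4, 0.4]
width: 0.997
grip_force: 0.0
```

Call:
{"name": "jog_arm", "arguments": {
  "increments": [
    [[0.05,-0.05,0.8,0,0,0,1],[0,0,0.8,0,0,0,1],[0,0,0.8,0,0,0,1],[0,0,0.8,0,0,0,1],[0,0,0.8,0,0,0,1]]
  ]
}}

```text
time: 3.43
tool_pos: [0.5659, 0.0153, 0.1832]
tcp_rot: [3.141, -0.004, 0.001]
wrist_force: [-0.1, -0.6, 1.0]
width: 1.0
grip_force: 0.0
```

Call:
{"name": "jog_arm", "arguments": {
  "increments": [
    [[0,0,0.8,0,0,0,1],[0,0,0.6,0,0,0,1],[0,0,0.4,0,0,0,1],[0,0,0.24,0,0,0,1],[0,0,0,0,0,0,1]]
  ]
}}

```text
time: 3.85
tool_pos: [0.5652, 0.0159, 0.1213]
tcp_rot: [-3.142, 0.003, 0.004]
wrist_force: [-0.1, -0.3, 0.6]
width: 1.002
grip_force: 0.0
```

Call:
{"name": "jog_arm", "arguments": {
  "increments": [
    [[0,0,0,0,0,0,-1],[0,0,0,0,0,0,-1],[0,0,0,0,0,0,-1],[0,0,0,0,0,0,-1],[0,0,0,0,0,0,-1]]
  ],
  "force": 45
}}

```text
time: 4.27
tool_pos: [0.5673, 0.0163, 0.1244]
tcp_rot: [3.141, -0.001, 0.004]
wrist_force: [-0.3, -1.6, 6.9]
width: 0.497
grip_force: 45.8
```

Call:
{"name": "jog_arm", "arguments": {
  "increments": [
    [[0,0,0,0,0,0,-1],[0,0,0,0,0,0,-1],[0,0,0,0,0,0,-1],[0,0,0,0,0,0,-1],[0,0,0,0,0,0,-1]]
  ]
}}

```text
time: 4.68
tool_pos: [0.5674, 0.0163, 0.1244]
tcp_rot: [3.141, -0.001, 0.004]
wrist_force: [-1.3, -0.9, 5.9]
width: 0.503
grip_force: 45.9
```

Call:
{"name": "jog_arm", "arguments": {
  "increments": [
    [[0,0,-0.4,0,0,0,-1],[0,0,-0.8,0,0,0,-1],[0,0,-0.9,0,0,0,-1],[0,0,-0.9,0,0,0,-1],[0,0,-0.9,0,0,0,-1]]
  ]
}}

```text
time: 5.1
tool_pos: [0.5655, 0.0166, 0.2408]
tcp_rot: [-3.141, 0.001, 0.002]
wrist_force: [0.4, 0.8, -2.1]
width: 0.503
grip_force: 46.2
```

Call:
{"name": "jog_arm", "arguments": {
  "increments": [
    [[0,0,-0.9,0,0,0,-1],[0,0,-0.8,0,0,0,-1],[0,0,-0.3,0,0,0,-1],[0,0,0,0,0,0,-1],[0,0,0,0,0,0,-1]]
  ]
}}

```text
time: 5.52
tool_pos: [0.5659, 0.0165, 0.2993]
tcp_rot: [-3.142, 0.001, 0.0]
wrist_force: [-0.0, 1.0, -2.3]
width: 0.502
grip_force: 46.2
```

Call:
{"name": "jog_arm", "arguments": {
  "increments": [
    [[-0.1,-0.4,0,0,0,0,-1],[-0.2,-0.7,0,0,0,0,-1],[-0.2,-0.8,0,0,0,0,-1],[-0.2,-0.8,0,0,0,0,-1],[-0.2,-0.8,0,0,0,0,-1]]
  ]
}}

```text
time: 5.93
tool_pos: [0.5374, 0.1227, 0.2967]
tcp_rot: [3.141, -0.003, -0.008]
wrist_force: [-0.0, -0.2, -2.1]
width: 0.505
grip_force: 46.2
```

Call:
{"name": "jog_arm", "arguments": {
  "increments": [
    [[-0.2,-0.8,0,0,0,0,-1],[-0.2,-0.8,0,0,0,0,-1],[-0.2,-0.8,0,0,0,0,-1],[-0.2,-0.8,0,0,0,0,-1],[-0.2,-0.7,0,0,0,0,-1]]
  ]
}}

```text
time: 6.35
tool_pos: [0.5073, 0.2401, 0.2967]
tcp_rot: [3.14, -0.001, -0.007]
wrist_force: [-0.2, -0.5, -2.7]
width: 0.502
grip_force: 46.2
```

Call:
{"name": "jog_arm", "arguments": {
  "increments": [
    [[-0.2,-0.7,0,0,0,0,-1],[-0.2,-0.6,0,0,0,0,-1],[-0.15,-0.4,0,0,0,0,-1],[0,0,0,0,0,0,-1],[0,0,0,0,0,0,-1]]
  ]
}}

```text
time: 6.77
tool_pos: [0.4919, 0.2898, 0.2979]
tcp_rot: [3.14, 0.001, -0.004]
wrist_force: [0.4, -0.8, -1.6]
width: 0.5
grip_force: 46.3
```

Run:
```python
from h import *
np.set_printoptions(precision=4,suppress=True)
print(read_state()["tool_pos"],read_state()["wrist_force"])
I=[]
for n in P:
    p,d=viewer.read_camera(n);X=cloud(n,np.where(d>0,d,np.nan))
    for m in comps(p,22,35,amin=15):
        v,u=np.nonzero(m);print(n,(u.mean().round(1),v.mean().round(1)),len(u),topface(X,m),np.nanmedian(X[m],0))
    w=dict(side=(130,60),top=(90,150))[n];I.append(cv2.resize(p[w[1]:w[1]+120,w[0]:w[0]+130],(390,360),interpolation=2))
cv2.imwrite("pics/cup1.png",np.hstack(I))
```

```text
[0.4919 0.2898 0.2979] [ 0.4293 -0.7821 -1.6097]
side (np.float64(160.9), np.float64(56.4)) 16 (array([0.4776, 0.2514, 0.289 ]), 0.009416187182068825, 2) [0.4729 0.2817 0.2755]
side (np.float64(171.2), np.float64(85.5)) 163 (array([0.4847, 0.2781, 0.2129]), 0.01932958886027336, 39) [0.4844 0.2708 0.1994]
side (np.float64(249.5), np.float64(353.0)) 360 (array([ 0.5173, -0.3241,  0.0061]), 0.02059171348810196, 356) [ 0.5178 -0.3245  0.0037]
top (np.float64(373.6), np.float64(217.6)) 142 (array([ 0.5228, -0.3238,  0.0108]), 0.020181380212306976, 92) [ 0.521  -0.3253  0.006 ]
top (np.float64(153.6), np.float64(230.5)) 20 (array([0.4809, 0.2694, 0.2151]), 0.0016674360958859324, 3) [0.48   0.2704 0.2008]
```

View pics/cup1.png

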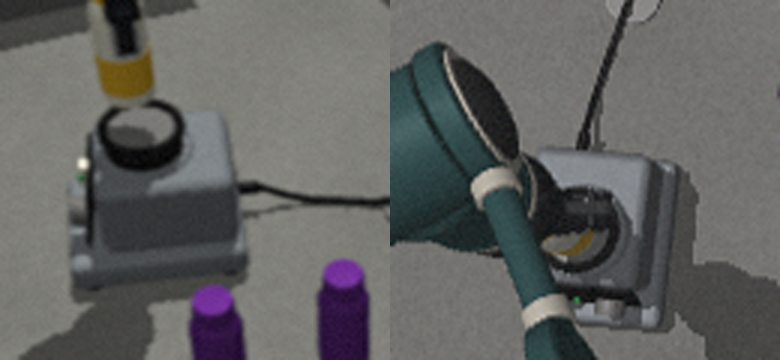

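The bottle hangs upright just above the cup. In the side crop its foot is at full-frame (173,92) and the cup at about (177,102). I'll correct y by about +5.5 mm, then lower gently.

Call:
{"name": "jog_arm", "arguments": {
  "increments": [
    [[0.03,-0.19,0,0,0,0,-1],[0,0,0.4,0,0,0,-1],[0,0,0.4,0,0,0,-1],[0,0,0.2,0,0,0,-1],[0,0,0.1,0,0,0,-1]]
  ],
  "force": 60
}}

```text
time: 7.28
tool_pos: [0.4929, 0.2942, 0.2639]
tcp_rot: [3.139, -0.002, -0.006]
wrist_force: [-0.2, -0.6, -2.3]
width: 0.498
grip_force: 61.1
```

Call:
{"name": "jog_arm", "arguments": {
  "increments": [
    [[0,0,0.08,0,0,0,-1],[0,0,0.05,0,0,0,-1],[0,0,0.05,0,0,0,-1],[0,0,0,0,0,0,-1],[0,0,0,0,0,0,-1]]
  ]
}}

```text
time: 7.7
tool_pos: [0.4941, 0.2953, 0.2617]
tcp_rot: [-3.141, 0.002, -0.001]
wrist_force: [0.3, -0.2, -1.9]
width: 0.497
grip_force: 61.1
```

Call:
{"name": "jog_arm", "arguments": {
  "increments": [
    [[0,0,0.05,0,0,0,-1],[0,0,0.05,0,0,0,-1],[0,0,0.05,0,0,0,-1],[0,0,0,0,0,0,-1],[0,0,0,0,0,0,-1]]
  ]
}}

```text
time: 8.12
tool_pos: [0.4938, 0.2952, 0.2567]
tcp_rot: [3.142, -0.002, -0.0]
wrist_force: [-0.2, -0.1, -2.0]
width: 0.5
grip_force: 61.1
```

Call:
{"name": "jog_arm", "arguments": {
  "increments": [
    [[0,0,0.05,0,0,0,-1],[0,0,0.05,0,0,0,-1],[0,0,0.05,0,0,0,-1],[0,0,0,0,0,0,-1],[0,0,0,0,0,0,-1]]
  ]
}}

```text
time: 8.53
tool_pos: [0.4941, 0.2952, 0.2533]
tcp_rot: [-3.141, 0.002, -0.001]
wrist_force: [-2.3, -1.5, 5.3]
width: 0.5
grip_force: 61.8
```

Call:
{"name": "jog_arm", "arguments": {
  "increments": [
    [[0,0,0.05,0,0,0,-1],[0,0,0.05,0,0,0,-1],[0,0,0,0,0,0,-1],[0,0,0,0,0,0,-1],[0,0,0,0,0,0,-1]]
  ]
}}

```text
time: 8.95
tool_pos: [0.4942, 0.2953, 0.2509]
tcp_rot: [-3.141, 0.002, -0.002]
wrist_force: [-2.6, -1.5, 7.9]
width: 0.501
grip_force: 62.0
```

Call:
{"name": "jog_arm", "arguments": {
  "increments": [
    [[0,0,0.05,0,0,0,-1],[0,0,0.05,0,0,0,-1],[0,0,0,0,0,0,-1],[0,0,0,0,0,0,-1],[0,0,0,0,0,0,-1]]
  ]
}}

```text
time: 9.37
tool_pos: [0.4943, 0.2953, 0.2494]
tcp_rot: [-3.141, 0.001, -0.003]
wrist_force: [-5.6, -2.9, 14.2]
width: 0.498
grip_force: 62.6
```

The force step of +6 N over 1.5 mm suggests the stop. I'll add a small margin and hold for more than 2 s.

Call:
{"name": "jog_arm", "arguments": {
  "increments": [
    [[0,0,0.05,0,0,0,-1],[0,0,0.02,0,0,0,-1],[0,0,0,0,0,0,-1],[0,0,0,0,0,0,-1],[0,0,0,0,0,0,-1]]
  ]
}}

```text
time: 9.78
tool_pos: [0.4945, 0.2953, 0.2494]
tcp_rot: [-3.141, 0.001, -0.004]
wrist_force: [-8.0, -4.8, 23.1]
width: 0.501
grip_force: 63.5
```

Call:
{"name": "jog_arm", "arguments": {
  "increments": [
    [[0,0,0,0,0,0,-1],[0,0,0,0,0,0,-1],[0,0,0,0,0,0,-1],[0,0,0,0,0,0,-1],[0,0,0,0,0,0,-1]]
  ]
}}

```text
time: 10.2
tool_pos: [0.4945, 0.2953, 0.2494]
tcp_rot: [-3.141, 0.002, -0.004]
wrist_force: [-8.4, -5.3, 22.7]
width: 0.501
grip_force: 63.5
```

Call:
{"name": "jog_arm", "arguments": {
  "increments": [
    [[0,0,0,0,0,0,-1],[0,0,0,0,0,0,-1],[0,0,0,0,0,0,-1],[0,0,0,0,0,0,-1],[0,0,0,0,0,0,-1]]
  ]
}}

```text
time: 10.62
tool_pos: [0.4945, 0.2953, 0.2494]
tcp_rot: [-3.141, 0.001, -0.004]
wrist_force: [-7.6, -5.2, 23.2]
width: 0.499
grip_force: 63.5
```

Run:
```python
from h import *
np.set_printoptions(precision=4,suppress=True)
s=read_state();print(s["tool_pos"],s["wrist_force"],s["torque"])
n="side";p,d=viewer.read_camera(n);X=cloud(n,np.where(d>0,d,np.nan))
S=np.zeros((384,512),bool);S[80:125,150:205]=1
dark=(p.max(-1)<60)&S&(X[...,2]>.105)&(X[...,2]<.15);print(np.percentile(X[dark][:,2],[50,90,95,99]))
z=np.load("side0.npz");X0=cloud(n,z["d"]);d0=(z["p"].max(-1)<60)&S&(X0[...,2]>.105)&(X0[...,2]<.15);print(np.percentile(X0[d0][:,2],[50,90,95,99]))
f=lambda a:cv2.resize(a[60:140,130:230],(400,320),interpolation=2)
cv2.imwrite("pics/cup2.png",np.hstack([f(z["p"]),f(p)]))
```

```text
[0.4945 0.2953 0.2494] [-7.6145 -5.1937 23.2306] [-1.0877  1.6709 -0.0135]
[0.1235 0.127  0.1275 0.1287]
[0.1294 0.1338 0.1345 0.1354]
```

View pics/cup2.png

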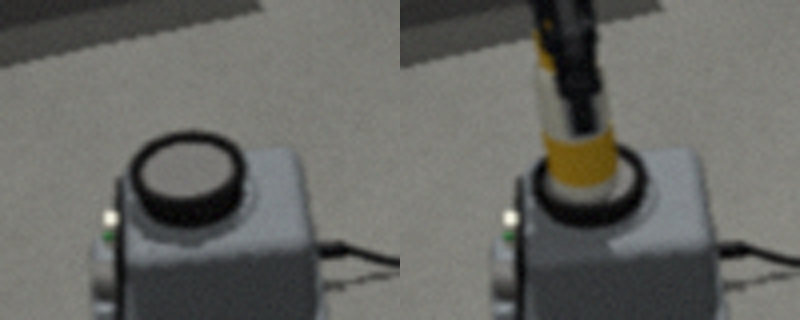

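The TCP stopped at 0.2494 while the force rose, and the cup lip has sunk 7 mm: the head is on its stop. The right-hand crop shows the bottle standing inside the lip. I'll keep holding, then lift and carry it to the crate.

Call:
{"name": "jog_arm", "arguments": {
  "increments": [
    [[0,0,0,0,0,0,-1],[0,0,0,0,0,0,-1],[0,0,0,0,0,0,-1],[0,0,0,0,0,0,-1],[0,0,0,0,0,0,-1]]
  ]
}}

```text
time: 11.08
tool_pos: [0.4945, 0.2953, 0.2494]
tcp_rot: [-3.141, 0.001, -0.004]
wrist_force: [-8.2, -5.0, 23.1]
width: 0.497
grip_force: 63.5
```

Call:
{"name": "jog_arm", "arguments": {
  "increments": [
    [[0,0,0,0,0,0,-1],[0,0,0,0,0,0,-1],[0,0,0,0,0,0,-1],[0,0,0,0,0,0,-1],[0,0,0,0,0,0,-1]]
  ]
}}

```text
time: 11.5
tool_pos: [0.4945, 0.2953, 0.2494]
tcp_rot: [-3.141, 0.001, -0.004]
wrist_force: [-9.5, -6.2, 23.6]
width: 0.496
grip_force: 63.5
```

Call:
{"name": "jog_arm", "arguments": {
  "increments": [
    [[0,0,0,0,0,0,-1],[0,0,0,0,0,0,-1],[0,0,0,0,0,0,-1],[0,0,0,0,0,0,-1],[0,0,0,0,0,0,-1]]
  ]
}}

```text
time: 11.92
tool_pos: [0.4945, 0.2953, 0.2494]
tcp_rot: [-3.141, 0.001, -0.004]
wrist_force: [-7.9, -5.7, 23.2]
width: 0.494
grip_force: 63.5
```

Call:
{"name": "jog_arm", "arguments": {
  "increments": [
    [[0,0,0,0,0,0,-1],[0,0,0,0,0,0,-1],[0,0,0,0,0,0,-1],[0,0,0,0,0,0,-1],[0,0,0,0,0,0,-1]]
  ]
}}

```text
time: 12.33
tool_pos: [0.4945, 0.2953, 0.2494]
tcp_rot: [-3.141, 0.001, -0.004]
wrist_force: [-8.4, -5.7, 22.6]
width: 0.498
grip_force: 63.5
```

Call:
{"name": "jog_arm", "arguments": {
  "increments": [
    [[0,0,0,0,0,0,-1],[0,0,0,0,0,0,-1],[0,0,0,0,0,0,-1],[0,0,0,0,0,0,-1],[0,0,0,0,0,0,-1]]
  ]
}}

```text
time: 12.75
tool_pos: [0.4945, 0.2953, 0.2494]
tcp_rot: [-3.141, 0.001, -0.004]
wrist_force: [-8.5, -6.0, 22.7]
width: 0.497
grip_force: 63.5
```

Call:
{"name": "jog_arm", "arguments": {
  "increments": [
    [[0,0,-0.15,0,0,0,-1],[0,0,-0.2,0,0,0,-1],[0,0,-0.5,0,0,0,-1],[0,0,-0.8,0,0,0,-1],[0,0,-0.6,0,0,0,-1]]
  ]
}}

```text
time: 13.17
tool_pos: [0.4937, 0.2952, 0.3119]
tcp_rot: [3.141, -0.002, -0.001]
wrist_force: [0.5, -0.3, -1.3]
width: 0.499
grip_force: 61.2
```

Call:
{"name": "jog_arm", "arguments": {
  "increments": [
    [[0.05,0.4,0,0,0,0,-1],[0.05,0.7,0,0,0,0,-1],[0.05,0.9,0,0,0,0,-1],[0.05,0.9,0,0,0,0,-1],[0.05,0.9,0,0,0,0,-1]]
  ]
}}

```text
time: 13.58
tool_pos: [0.5006, 0.1793, 0.3097]
tcp_rot: [3.141, -0.001, -0.003]
wrist_force: [0.3, -0.3, -2.2]
width: 0.496
grip_force: 61.2
```

Call:
{"name": "jog_arm", "arguments": {
  "increments": [
    [[0.05,0.9,0,0,0,0,-1],[0.05,0.9,0,0,0,0,-1],[0.05,0.9,0,0,0,0,-1],[0.05,0.9,0,0,0,0,-1],[0.05,0.9,0,0,0,0,-1]]
  ]
}}

```text
time: 14.0
tool_pos: [0.5077, 0.0441, 0.3097]
tcp_rot: [3.141, -0.002, -0.003]
wrist_force: [0.6, 0.6, -2.3]
width: 0.501
grip_force: 61.2
```

Call:
{"name": "jog_arm", "arguments": {
  "increments": [
    [[0.05,0.9,0,0,0,0,-1],[0.05,0.9,0,0,0,0,-1],[0.05,0.9,0,0,0,0,-1],[0.05,0.9,0,0,0,0,-1],[0.05,0.9,0,0,0,0,-1]]
  ]
}}

```text
time: 14.42
tool_pos: [0.5149, -0.0907, 0.3097]
tcp_rot: [-3.141, 0.002, 0.003]
wrist_force: [0.2, 0.4, -1.5]
width: 0.498
grip_force: 61.2
```

Call:
{"name": "jog_arm", "arguments": {
  "increments": [
    [[0.05,0.9,0,0,0,0,-1],[0.05,0.9,0,0,0,0,-1],[0,0.9,0,0,0,0,-1],[0,0.9,0,0,0,0,-1],[0,0.9,0,0,0,0,-1]]
  ]
}}

```text
time: 14.83
tool_pos: [0.5176, -0.2256, 0.3096]
tcp_rot: [-3.141, 0.002, 0.003]
wrist_force: [0.6, 0.3, -1.7]
width: 0.497
grip_force: 61.2
```

Call:
{"name": "jog_arm", "arguments": {
  "increments": [
    [[0,0.9,0,0,0,0,-1],[0,0.9,0,0,0,0,-1],[0,0.8,0,0,0,0,-1],[0,0.5,0,0,0,0,-1],[0,0.2,0,0,0,0,-1]]
  ]
}}

```text
time: 15.25
tool_pos: [0.5177, -0.325, 0.3099]
tcp_rot: [-3.141, 0.005, 0.003]
wrist_force: [0.2, 0.7, -1.9]
width: 0.496
grip_force: 61.3
```

Call:
{"name": "jog_arm", "arguments": {
  "increments": [
    [[0,0,0,0,0,-1,-1],[0,0,0,0,0,-1,-1],[0,0,0,0,0,-1,-1],[0,0,0,0,0,-1,-1],[0,0,0,0,0,-1,-1]]
  ]
}}

```text
time: 15.67
tool_pos: [0.5185, -0.3218, 0.3107]
tcp_rot: [-3.031, -0.82, 0.001]
wrist_force: [0.1, -0.2, -2.0]
width: 0.497
grip_force: 61.2
```

Call:
{"name": "jog_arm", "arguments": {
  "increments": [
    [[0,0,0,0,0,-0.1,-1],[0,0,0,0,0,0,-1],[0,0,0,0,0,0,-1],[0,0,0,0,0,0,-1],[0,0,0,0,0,0,-1]]
  ]
}}

```text
time: 16.08
tool_pos: [0.5188, -0.3226, 0.3116]
tcp_rot: [-3.031, -0.826, 0.0]
wrist_force: [0.2, -0.2, -1.0]
width: 0.501
grip_force: 61.2
```

Run:
```python
from h import *
np.set_printoptions(precision=4,suppress=True)
s=read_state();print(s["tool_pos"],s["tcp_rot"],s["q"])
I=[]
for n in P:
    p,d=viewer.read_camera(n);X=cloud(n,np.where(d>0,d,np.nan))
    for m in comps(p,22,35,amin=15):
        v,u=np.nonzero(m);print(n,(u.mean().round(1),v.mean().round(1)),len(u),np.nanmedian(X[m],0))
    w=dict(side=(200,250),top=(310,140))[n];I.append(cv2.resize(p[w[1]:w[1]+125,w[0]:w[0]+130],(390,375),interpolation=2))
cv2.imwrite("pics/crate1.png",np.hstack(I))
```

```text
[ 0.5188 -0.3226  0.3116] [-3.0309 -0.826   0.0001] [-0.5972  0.1392  1.7381  0.0001  1.2645  0.4415]
side (np.float64(243.4), np.float64(292.1)) 178 [ 0.5058 -0.3322  0.2964]
side (np.float64(247.1), np.float64(321.1)) 190 [ 0.5073 -0.3434  0.2151]
side (np.float64(249.5), np.float64(353.1)) 355 [ 0.5175 -0.3248  0.0041]
top (np.float64(389.3), np.float64(206.1)) 20 [ 0.5266 -0.3036  0.2216]
top (np.float64(373.5), np.float64(217.5)) 147 [ 0.5207 -0.3255  0.006 ]
```

View pics/crate1.png

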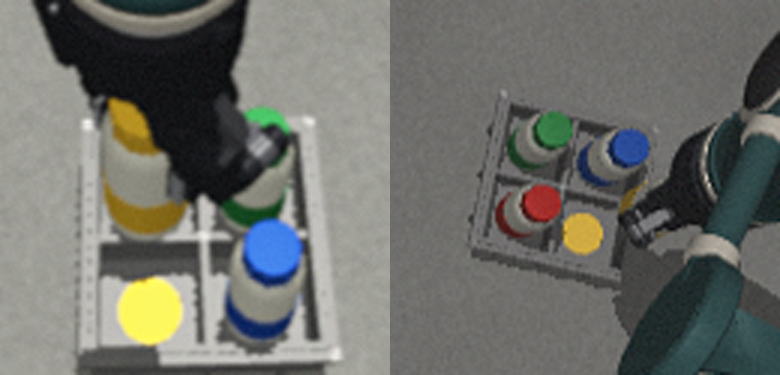

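The bottle hangs over the crate. The disc is at side (249,353) and top (373,217), and the cell is free. Now straight down.

Call:
{"name": "jog_arm", "arguments": {
  "increments": [
    [[0.02,0.08,0.4,0,0,0,-1],[0,0,0.7,0,0,0,-1],[0,0,0.7,0,0,0,-1],[0,0,0.6,0,0,0,-1],[0,0,0.5,0,0,0,-1]]
  ]
}}

```text
time: 16.6
tool_pos: [0.5198, -0.3242, 0.222]
tcp_rot: [-3.029, -0.826, 0.002]
wrist_force: [-1.1, -0.3, -3.1]
width: 0.499
grip_force: 61.3
```

Call:
{"name": "jog_arm", "arguments": {
  "increments": [
    [[0,0,0.5,0,0,0,-1],[0,0,0.5,0,0,0,-1],[0,0,0.4,0,0,0,-1],[0,0,0.3,0,0,0,-1],[0,0,0.3,0,0,0,-1]]
  ]
}}

```text
time: 17.02
tool_pos: [0.5203, -0.3245, 0.1634]
tcp_rot: [-3.03, -0.827, 0.001]
wrist_force: [-0.4, 0.7, -1.6]
width: 0.498
grip_force: 61.3
```

Call:
{"name": "jog_arm", "arguments": {
  "increments": [
    [[0,0,0.3,0,0,0,-1],[0,0,0.3,0,0,0,-1],[0,0,0.2,0,0,0,-1],[0,0,0.1,0,0,0,-1],[0,0,0,0,0,0,-1]]
  ]
}}

```text
time: 17.43
tool_pos: [0.5202, -0.3243, 0.1368]
tcp_rot: [-3.03, -0.827, 0.001]
wrist_force: [-0.5, -0.4, -2.8]
width: 0.493
grip_force: 61.3
```

7 mm remains to the floor.

Call:
{"name": "jog_arm", "arguments": {
  "increments": [
    [[0,0,0.07,0,0,0,-1],[0,0,0.06,0,0,0,-1],[0,0,0.05,0,0,0,-1],[0,0,0.04,0,0,0,-1],[0,0,0,0,0,0,-1]]
  ]
}}

```text
time: 17.85
tool_pos: [0.5205, -0.3246, 0.131]
tcp_rot: [-3.031, -0.827, 0.0]
wrist_force: [0.6, -0.4, -1.7]
width: 0.501
grip_force: 61.3
```

Call:
{"name": "jog_arm", "arguments": {
  "increments": [
    [[0,0,0.02,0,0,0,-1],[0,0,0.02,0,0,0,-1],[0,0,0,0,0,0,-1],[0,0,0,0,0,0,-1],[0,0,0,0,0,0,-1]]
  ]
}}

```text
time: 18.27
tool_pos: [0.5206, -0.3246, 0.1299]
tcp_rot: [3.031, 0.827, 0.0]
wrist_force: [-0.3, -0.8, -2.0]
width: 0.499
grip_force: 61.3
```

Call:
{"name": "jog_arm", "arguments": {
  "increments": [
    [[0,0,0.03,0,0,0,-1],[0,0,0.02,0,0,0,-1],[0,0,0,0,0,0,-1],[0,0,0,0,0,0,-1],[0,0,0,0,0,0,-1]]
  ]
}}

```text
time: 18.68
tool_pos: [0.5208, -0.3247, 0.1295]
tcp_rot: [3.03, 0.827, 0.001]
wrist_force: [-2.0, 1.3, 4.8]
width: 0.5
grip_force: 61.8
```

Contact at TCP 0.1295, as expected. Releasing and retreating straight up.

Call:
{"name": "jog_arm", "arguments": {
  "increments": [
    [[0,0,0,0,0,0,0.1],[0,0,0,0,0,0,0.3],[0,0,0,0,0,0,0.6],[0,0,0,0,0,0,0.7],[0,0,0,0,0,0,0.7]]
  ]
}}

```text
time: 19.1
tool_pos: [0.5205, -0.3246, 0.1282]
tcp_rot: [-3.031, -0.827, 0.0]
wrist_force: [0.1, -0.6, 0.4]
width: 0.851
grip_force: 0.0
```

Call:
{"name": "jog_arm", "arguments": {
  "increments": [
    [[0,0,0,0,0,0,0.7],[0,0,0,0,0,0,0.7],[0,0,-0.2,0,0,0,0.7],[0,0,-0.4,0,0,0,0.7],[0,0,-0.6,0,0,0,0.7]]
  ]
}}

```text
time: 19.52
tool_pos: [0.5195, -0.3239, 0.1637]
tcp_rot: [-3.028, -0.827, 0.004]
wrist_force: [0.4, -0.3, 0.1]
width: 0.842
grip_force: 0.0
```

Call:
{"name": "jog_arm", "arguments": {
  "increments": [
    [[0,0,-0.8,0,0,0,0.7],[0,0,-0.9,0,0,0,0.7],[0,0,-0.9,0,0,0,0.7],[0,0,-0.9,0,0,0,0.7],[0,0,-0.5,0,0,0,0.7]]
  ]
}}

```text
time: 19.93
tool_pos: [0.5217, -0.3254, 0.29]
tcp_rot: [3.026, 0.826, 0.007]
wrist_force: [1.0, -0.6, 0.8]
width: 0.851
grip_force: 0.0
```

Run:
```python
from h import *
np.set_printoptions(precision=4,suppress=True)
print(read_state()["tool_pos"],read_state()["wrist_force"])
I=[]
for n in P:
    p,d=viewer.read_camera(n);X=cloud(n,np.where(d>0,d,np.nan))
    for c,h in dict(yellow=(22,35),green=(45,85),blue=(100,122),red=(0,6)).items():
        for m in comps(p,*h):
            v,u=np.nonzero(m)
            if v.mean()>150: print(n,c,(u.mean().round(1),v.mean().round(1)),len(u),*topface(X,m)[:2])
    I.append(cv2.resize(p,(400,300)))
cv2.imwrite("pics/end.png",np.hstack(I))
```

```text
[ 0.5217 -0.3254  0.29  ] [ 1.011  -0.6355  0.8136]
side yellow (np.float64(250.0), np.float64(335.2)) 355 [ 0.5178 -0.3265  0.1167] 0.01707574538886547
side yellow (np.float64(249.1), np.float64(359.9)) 95 [ 0.5106 -0.3392  0.0471] 0.01657537743449211
side green (np.float64(288.0), np.float64(292.1)) 169 [ 0.5537 -0.3625  0.3276] 0.01031380146741867
side blue (np.float64(375.5), np.float64(173.0)) 3693 [0.9393 0.0195 0.0592] 0.15045617520809174
side blue (np.float64(290.8), np.float64(334.4)) 313 [ 0.5839 -0.3422  0.1172] 0.017236998304724693
side blue (np.float64(284.8), np.float64(357.9)) 105 [ 0.5757 -0.354   0.0471] 0.017118122428655624
side red (np.float64(247.3), np.float64(300.3)) 162 [ 0.5111 -0.3473  0.3115] 0.0046521625481545925
side red (np.float64(242.8), np.float64(321.0)) 39 [ 0.5196 -0.2737  0.0487] 0.00797641184180975
side red (np.float64(255.7), np.float64(321.1)) 31 [ 0.5409 -0.2792  0.0473] 0.008998949080705643
top yellow (np.float64(382.1), np.float64(210.9)) 30 [ 0.5032 -0.2666  0.2813] 0.004979882854968309
top green (np.float64(364.2), np.float64(183.0)) 111 [ 0.6053 -0.2743  0.1204] 0.01582592912018299
top blue (np.float64(389.1), np.float64(188.9)) 132 [ 0.589  -0.3415  0.1203] 0.016376668587327003
top blue (np.float64(376.0), np.float64(196.1)) 45 [ 0.5853 -0.3284  0.0516] 0.016705309972167015
top red (np.float64(360.2), np.float64(207.5)) 128 [ 0.5391 -0.2605  0.1205] 0.01621500588953495
top red (np.float64(347.2), np.float64(213.0)) 27 [ 0.5346 -0.2431  0.0482] 0.012233258225023746
```

View pics/end.png

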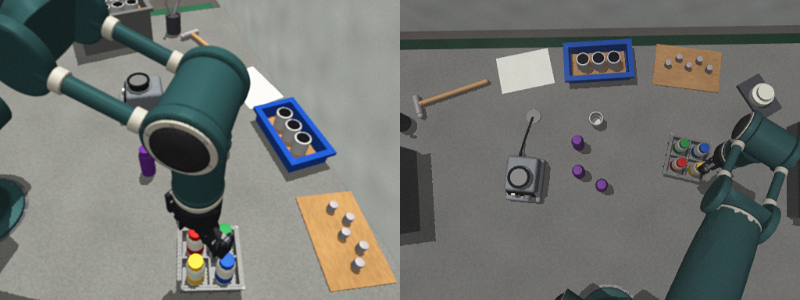

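The yellow bottle stands upright in its cell, with the cap at full-frame side (250,335), top at 0.117 m and within 3 mm of the disc's centre. The red, green and blue bottles, the sleeve and the purple bottles are where they were, and the gripper is clear.

```bash
python3 -c "
from workcell import bot
print(bot.finish_job())"
```

```text
the job is handed in; nothing more can be done
None
```

The job is handed in: the yellow bottle was held with the mixer head fully depressed for about 3 s, then set upright on the disc in its crate cell and released; the last pictures show the other bottles and the sleeve unmoved.

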